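Swing the drying hook over the bowl and hang up the rinse basket

TASK

The wet rinse basket has to drip off into the rubber mixing bowl. First turn the swivel hook on the stand so that its seat is right over the middle of the bowl (not over the measuring cup), then hang the basket on the hook by its bail so that it hangs freely and upright above the bowl, and let go. Leave the bowl and the cup standing where they are.

Things in the scene. Friction and masses are not known exactly. Their poses are not given: they have to be found in the camera images.
- stand: Drying stand fixed to the worktop: round grey foot 64 mm across, 13 mm high, with one upright post 16 mm thick. Origin at the centre of the foot's underside, on the vertical swivel axis. A dark hub 34 mm across on top of the post (227 to 263 mm above the worktop) carries the single swivel hook and the turning bar.
- swivel_hook (a joint): Angle of the swivel hook about the post's vertical axis (rad, counter-clockwise from above positive, range -2 to 2). At 0 the hook points along the stand's -x axis, towards the robot. It turns with about 0.1 N m (about 1 N of sideways push at the hook's end) and stays where it is left.
- hook_seat (a point): Top of the hook's seat, 95 mm out from the swivel axis, 250 mm above the worktop. The hook is a steel rod 8 mm thick: level from the hub (rod centre 256 mm high) to 62 mm from the axis, sloping down to the level seat (rod centre 246 mm high, 83 to 111 mm from the axis), then up to its ball-ended tip (119 mm from the axis, top 271.5 mm high).
- basket: Small perforated steel rinse basket, loose, 0.1 to 0.21 kg. Origin at the centre of its underside, z up. Cup 57 mm across, 45 mm high; a stiff 6 mm wire bail in its y-z plane: uprights at y = -33 and +33 mm up to z = 108 mm, roof-shaped top with its peak on the axis. The window under the bail, 60 mm wide and 77 mm high, opens along x: the hook passes through it along x, either way round.
- bail_peak (a point): Underside of the bail's peak, on the basket's axis, 122 mm above its underside: this point rests on the hook's seat when the basket is hung.
- basket_grip (a point): Centre of the grey grip block on a thin neck above the bail's peak, 160 mm above the basket's underside. The block is 16 mm by 16 mm, sides along the basket's x and y, and 36 mm high. Mind the room-high wall pier to the left: it fills all beyond x = 0.447 m and y = 0.339 m.
- bowl: Round blue rubber mixing bowl, open at the top, 100 mm across at the rim and 60 mm high, loose on the worktop. Origin at the centre of its underside. It stands to one side of the stand, about as far from the swivel axis as the hook's seat.
- cup: White plastic measuring cup, 68 mm across and 70 mm high, loose on the worktop on the other side of the stand. Origin at the centre of its underside. A bystander. Mind the trimmer further right: its table (up to 177 mm high) fills x = 0.42 to 0.52 m at y below -0.08 m, its tall housing lies behind.
- turn_bar (a point): Centre of the black turning bar on top of the hub, on the swivel axis, 286 mm above the worktop. The bar is fixed to the hook and lies in line with it: 40 mm long, 12 mm thick across, 28 mm high (272 to 300 mm above the worktop). Pinch it from above across its thickness and turn it to swing the hook.
Mind the look-alikes: they are no part of the job. There is more than one size of the bowl; the job needs the largest.

How it is judged:
By the outcome, as a careful person would: the job done as asked, in the order asked, and still so for the second after the job is handed in, with the robot touching nothing.
It also fails if it takes over 58 s, if anything falls off the work surface, if the arm or the gripper's body presses on something with over 40 N, if the wrist force passes 120 N, or if a joint passes its speed limit or range.

ROBOT

A 7-joint arm with a two-finger parallel gripper is mounted at the origin on a cart in front of the work surface, level with it; the furniture and walls round the work are solid. World frame = base frame: x ahead of the robot, y to its left, z up, the work surface at z = 0. Lengths are in m, angles in rad, forces in N, time in s.
With the tool pointing down it reaches from about 0.35 to 0.9 m from the base axis. Payload 8.1 kg.
Tool frame: the origin (TCP) lies midway between the tips of the shut fingers; the grasp point (between the pads) lies 19 mm behind it; z points along the fingers, y is the line along which they close (so a half turn about z gives the same grasp; the last joint's range is limited). The gripper opens to 92 mm and grips with 3 to 60 N. Pads are 19 mm wide; open, the fingers measure 130 mm over their backs; the gripper's body (75 mm by 190 mm) begins 47 mm behind the grasp point.
Start: joints at [1.217, 0.434, 0.025, 1.573, -0.012, 1.134, -0.075], TCP at [0.155, -0.605, 0.19] pointing down, gripper open.
Joint ranges: [-2.62, 2.62], [-0.44, 2.09], [-1.27, 1.32], [0.08, 2.57], [-1.32, 4.46], [0.12, 2], [-2.74, 2.74]. Speed limits (rad/s): [2.22, 2.22, 3.01, 3.01, 3.14, 3.14, 3.14].

INTERFACE

Orientations are given as a rotation vector (axis times angle).
In Python, from cell import observe, get_image, camera_model, sign_off, recognise, silhouettes gives the robot as it stands.
- The arm moves only by the tool apply_moves, never from a script. Its argument "motion" is a list of rows, each an object of numbers: "x", "y", "z": the shift along the world's x, y, z in cm; "yaw": the turn about the world's z in degrees; "hand": the opening, from -1 (shut) to 1 (fully open), so that 0 is half open. In form: [{"x": .., "y": .., "z": .., "yaw": .., "hand": ..}, ...]. A call has 1 to 10 rows; each row is the pose to reach, as a shift and turn from the pose commanded when the call began; what a row does not reach only later rows make up. A row lasts 1/8 s, in which the tool goes at most 62.5 mm and 10.7 degrees, less where a joint would pass 70% of its speed; a pose out of reach is approached as far as the arm can. A call with a gripper value outside its range is refused whole. The fingers move at their own pace and stop on an object; "newtons" is the grip in N (left out, the last holds). Time passes only in rows, so rows that repeat a pose let the fingers close. It gives the time, the measured TCP pose, the force, the opening and the grip force at its end, in the units of the state.
- observe(): the state, without advancing time (a new reading comes with each control period).
- get_image(name): name is "scene" or "top" or "wrist"; returns the picture (420x560x3 uint8, blue, green, red); there is no depth.
- camera_model(name): a dict with "camera_matrix" (3x3 intrinsics, pixels), "k1" (the pictures are not rectified: a ray, as slopes to the right and down, at radius r is drawn at 1 + k1 r^2 times it, then the intrinsics apply), "T" (4x4, takes a point from camera to world coordinates). Camera axes: x right, y up, looking along -z (the intrinsics and any distortion apply to the point x, -y, -z); pixel columns grow to the right and rows downward; lengths in m; the calibration is good to about 2 mm. A picture is of the moment at which its call begins: read the wrist's pose just before it. camera_model takes no time and is no camera call; for the wrist camera it gives the pose at the moment of the call.
- sign_off(): hands the job in; it is judged then, once.
Trained networks look in the newest picture that a camera, given by its name, has taken for a name from the list of things; names that differ only in an ending like _2 or _b are one class to them, and where a whole thing is asked for, a point or a joint stands for the part that bears it (a point fixed in the world has none). Each returns a list of dicts, best first, with "p" (0 to 1); they miss things now and then, are a little off and sometimes report something else, mostly with a low value. They report only what shows in the picture. A call takes as long as a camera call. They do not tell look-alikes from the thing itself.
- recognise(query, camera): "rect" ([left, top, right, bottom] in pixels, round what is visible of it).
- silhouettes(query, camera): "mask" (420x560 bool, what is visible of it) and "rect" ([left, top, right, bottom] in pixels, round what is visible of it).
The state is a dict: "clock": time; "joints": joint angles; "dq": joint speeds; "joint_efforts": joint torques, N m; "position": TCP position; "ee_rot": TCP orientation; "force": force on the tool from outside, world axes, zero at the start; "ft_torque": the same for the moment, N m; "width": opening from 0.0 (shut) to 1.0 (fully open); "gripper_force": force on a finger pad.
Only numpy, scipy, OpenCV 4.12 (cv2) and the standard library are available. Lean on these libraries where they do the work, as an engineer would, in place of code of your own. Each camera call takes 0.05 s, during which the arm holds its last target. There are 200 camera calls.

## Working session

There is one attempt and no reset: what is moved stays moved. The work goes in short steps, Python scripts to look and compute and a tool call to move; the robot and the scene stay as the last step left them, time stands still between calls to the robot, and variables do not carry over. Pictures are saved under pics/ and viewed, at most 10 in all, crops included, and the job is handed in when it is done.

Besides the shell and the picture viewer there is one more tool, called as name([rows], argument=value, ...), one row to a line, values as JSON. apply_moves: Moves the arm, as the interface text tells. Its arguments: {"type":"object","properties":{"motion":{"type":"array","items":{"type":"object","properties":{"x":{"type":"number"},"y":{"type":"number"},"z":{"type":"number"},"yaw":{"type":"number"},"hand":{"type":"number"}}}},"newtons":{"type":"number"}},"required":["motion"]}

```bash
mkdir -p pics; ls; cat > h.py <<'E'
import numpy as np, cv2
from cell import *
def ray(cam,u,v,m=None):
    m=m or camera_model(cam);K=np.array(m["camera_matrix"]);T=np.array(m["T"])
    xd=(u-K[0,2])/K[0,0];yd=(v-K[1,2])/K[1,1];x,y=xd,yd
    for _ in range(20):
        s=1+m["k1"]*(x*x+y*y);x,y=xd/s,yd/s
    return T[:3,3],T[:3,:3]@np.array([x,-y,-1])
def atz(cam,u,v,z,m=None):
    o,d=ray(cam,u,v,m);return o+d*(z-o[2])/d[2]
def proj(cam,p,m=None):
    m=m or camera_model(cam);K=np.array(m["camera_matrix"]);T=np.array(m["T"])
    q=T[:3,:3].T@(np.array(p)-T[:3,3]);x,y=q[0]/-q[2],-q[1]/-q[2];s=1+m["k1"]*(x*x+y*y)
    return np.array([K[0,0]*x*s+K[0,2],K[1,1]*y*s+K[1,2]])
E
python3 - <<'E'
from h import *
s=observe();print(s)
a=get_image("scene");b=get_image("top")
cv2.imwrite("pics/s.png",a);cv2.imwrite("pics/t.png",b)
for c in("scene","top"):
    print(c,np.round(camera_model(c)["T"],3).tolist())
    for q in("stand","basket","bowl","cup","turn_bar","swivel_hook","basket_grip"):
        print(q,[(np.round(r["rect"]).tolist(),round(r["p"],2)) for r in recognise(q,c)])
E
```

```text
pics
{'clock': 0.0, 'joints': array([ 1.21739259,  0.43520389,  0.02499263,  1.57409457, -0.01162522,
        1.13398964, -0.0750954 ]), 'dq': array([-0.00056138,  0.00033994,  0.00284755, -0.00020812, -0.00056044,
        0.00114875, -0.00132897]), 'joint_efforts': array([ 9.28384070e-04, -6.67837501e+01,  9.85573791e-01, -3.14466083e+01,
       -6.04908471e-02,  4.26350115e-02,  1.75963023e-04]), 'position': array([ 0.15491135, -0.60491505,  0.18905807]), 'ee_rot': array([-3.11543649e+00, -3.92594147e-01,  4.99725329e-04]), 'force': array([-0.26734768, -0.24633059,  0.28358671]), 'ft_torque': array([-0.01019987, -0.0110307 ,  0.04175305]), 'gripper_force': 0.0, 'width': 0.9997790483471675}
scene [[-0.833, 0.247, -0.494, -0.168], [-0.553, -0.366, 0.749, 0.869], [0.004, 0.897, 0.442, 0.732], [0.0, 0.0, 0.0, 1.0]]
stand [([239.0, 171.0, 298.0, 281.0], 0.95), ([245.0, 174.0, 296.0, 207.0], 0.69)]
basket [([209.0, 263.0, 235.0, 339.0], 0.88)]
bowl [([173.0, 292.0, 204.0, 320.0], 0.95), ([260.0, 244.0, 301.0, 275.0], 0.81), ([338.0, 208.0, 360.0, 227.0], 0.56), ([242.0, 277.0, 268.0, 311.0], 0.56)]
cup [([237.0, 275.0, 267.0, 311.0], 0.94), ([209.0, 267.0, 236.0, 340.0], 0.5)]
turn_bar [([243.0, 173.0, 295.0, 207.0], 0.78)]
swivel_hook [([242.0, 173.0, 294.0, 208.0], 0.76)]
basket_grip [([212.0, 265.0, 240.0, 339.0], 0.86)]
top [[-0.027, 0.981, -0.191, 0.256], [-0.999, -0.033, -0.029, -0.071], [-0.035, 0.19, 0.981, 1.131], [0.0, 0.0, 0.0, 1.0]]
stand [([225.0, 172.0, 261.0, 248.0], 0.64)]
basket [([154.0, 216.0, 186.0, 246.0], 0.87), ([231.0, 172.0, 243.0, 249.0], 0.57)]
bowl [([162.0, 182.0, 190.0, 208.0], 0.75), ([256.0, 206.0, 301.0, 243.0], 0.73), ([400.0, 214.0, 432.0, 241.0], 0.58)]
cup [([204.0, 222.0, 229.0, 245.0], 0.88)]
turn_bar [([228.0, 173.0, 246.0, 250.0], 0.71)]
swivel_hook [([229.0, 173.0, 242.0, 250.0], 0.95)]
basket_grip [([154.0, 222.0, 184.0, 245.0], 0.88)]
```

```bash
python3 - <<'E'
from h import *
a=cv2.imread("pics/s.png");b=cv2.imread("pics/t.png")
cv2.imwrite("pics/t2.png",cv2.resize(b[150:280,130:450],None,fx=2.5,fy=2.5,interpolation=2))
cv2.imwrite("pics/s2.png",cv2.resize(a[150:350,150:400],None,fx=3,fy=3,interpolation=2))
E
```

```text
(no output)
```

View pics/t2.png

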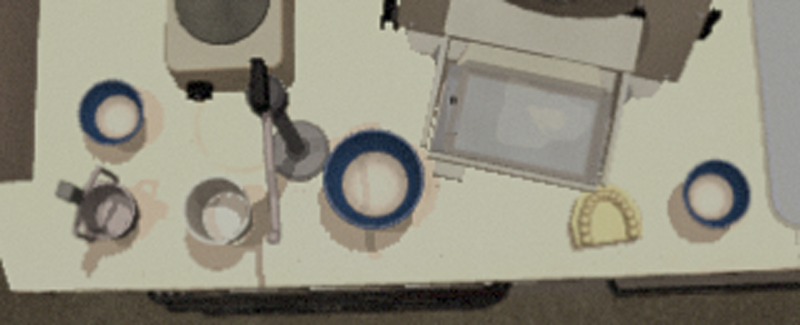

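View pics/s2.png

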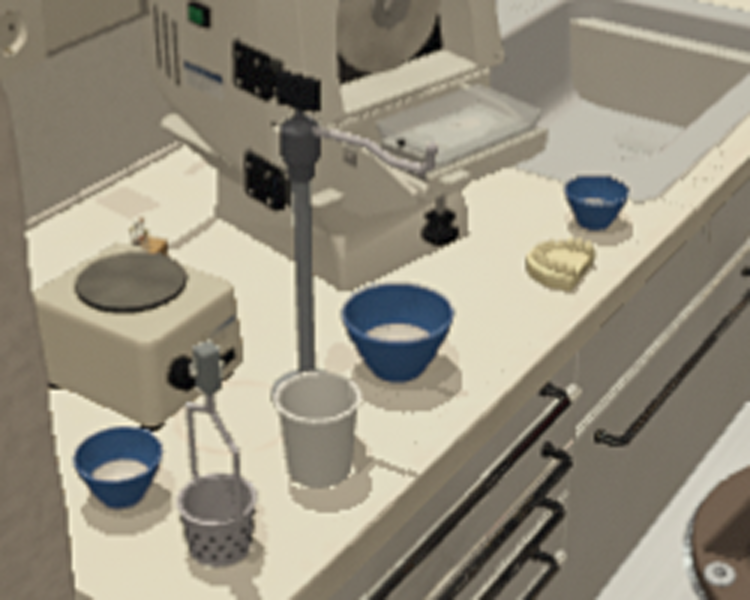

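The top view shows three blue bowls at about (177,195), (279,222) and (416,227) px. The middle one, beside the stand, is clearly the largest, so it's the target. There is one basket at (172,232), one cup at (217,233), and the hook points towards the robot at (238,245). I'll measure next, with one close crop.

```bash
python3 - <<'E'
from h import *
a=get_image("scene");ms=silhouettes("basket","scene")
b=get_image("top")
for q in("bowl","cup","basket","swivel_hook","stand"):
  for r in silhouettes(q,"top"):
    m=r["mask"].astype(np.uint8);c=max(cv2.findContours(m,0,1)[0],key=len)[:,0]
    z={"bowl":.06,"cup":.07}.get(q)
    if z:
        P=np.array([atz("top",u,v,z)[:2] for u,v in c]).astype(np.float32)
        (x,y),rad=cv2.minEnclosingCircle(P);print(q,round(r["p"],2),np.round([x,y,2*rad],4))
    else: print(q,round(r["p"],2),r["rect"])
print("foot",atz("top",250,210,.013),"bar",atz("top",234.3,184,.3),"tip",atz("top",239.5,246,.2675))
print("grip top",atz("top",158,226,.178),"cup",atz("top",173,234,.045))
# compare scene
print("scene bar",atz("scene",150+299/3,150+92/3,.286),"grip",atz("scene",150+207/3,150+368/3,.16),"tip",atz("scene",150+430/3,150+152/3,.2675))
v=np.hstack([cv2.resize(b[205:255,140:200],(480,400),interpolation=2),cv2.resize(a[255:345,195:250],(244,400),interpolation=2)])
cv2.imwrite("pics/c.png",v)
E
```

```text
bowl 0.86 [ 0.4015 -0.3639  0.0681]
bowl 0.69 [0.5041 0.2331 0.0712]
bowl 0.66 [ 0.4279 -0.0288  0.1028]
cup 0.55 [0.4003 0.1221 0.074 ]
basket 0.86 [152.6, 215.8, 185.7, 247.6]
swivel_hook 0.97 [227.9, 173.3, 242.6, 249.5]
stand 0.59 [227.8, 171.5, 260.8, 245.8]
stand 0.45 [155.5, 216.0, 183.2, 247.5]
foot [0.46676126 0.04596833 0.013     ] bar [0.46479651 0.04577073 0.3       ] tip [0.34767407 0.04089404 0.2675    ]
grip top [0.40626539 0.23425121 0.178     ] cup [0.40588528 0.23761342 0.045     ]
scene bar [0.4633012  0.05662035 0.286     ] grip [0.40392187 0.24616745 0.16      ] tip [0.34251502 0.05727625 0.2675    ]
```

View pics/c.png

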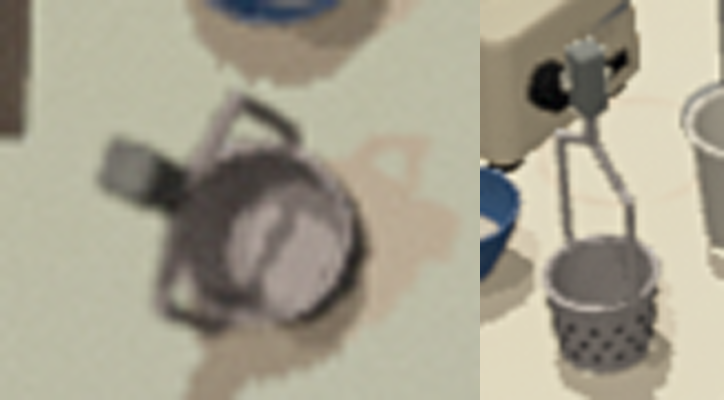

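The basket's bail corners are at about (169,217) and (161,243) px in the top view, so its bail plane is about -18° from world x. The basket is near (0.405, 0.237), the largest bowl (102 mm measured) near (0.428, -0.029), and the stand axis near (0.465, 0.046). I'll move close to the stand and measure from the wrist camera.

apply_moves([
  {"x": 0, "y": 2, "z": 5},
  {"x": 1, "y": 5, "z": 10},
  {"x": 3, "y": 10, "z": 14, "yaw": -2},
  {"x": 5, "y": 15, "z": 18, "yaw": -4},
  {"x": 8, "y": 20, "z": 22, "yaw": -6},
  {"x": 11, "y": 25, "z": 24, "yaw": -8},
  {"x": 13, "y": 30, "z": 24, "yaw": -10},
  {"x": 15, "y": 35, "z": 24, "yaw": -12},
  {"x": 17, "y": 40, "z": 24, "yaw": -12},
  {"x": 19, "y": 45, "z": 24, "yaw": -12},
])

```text
schema error: expected keys x, y, z, yaw, hand
```

apply_moves([
  {"x": 2, "y": 5},
  {"x": 4, "y": 10},
  {"x": 6, "y": 14},
  {"x": 6, "y": 15},
  {"x": 6, "y": 15},
  {"x": 6, "y": 15},
])

```text
schema error: expected keys x, y, z, yaw, hand
```

```bash
python3 - <<'E'
from h import *
s=observe();print(s["clock"],s["position"],s["ee_rot"])
m=camera_model("wrist");b=get_image("wrist");cv2.imwrite("pics/w.png",b)
print(np.round(m["T"],3).tolist())
for q,z in(("bowl",.06),("cup",.07),("swivel_hook",.256)):
  for r in silhouettes(q,"wrist"):
    c=max(cv2.findContours(r["mask"].astype(np.uint8),0,1)[0],key=len)[:,0]
    P=np.array([atz("wrist",u,v,z,m)[:2] for u,v in c]).astype(np.float32)
    (x,y),rad=cv2.minEnclosingCircle(P);print(q,round(r["p"],2),r["rect"],np.round([x,y,2*rad],4))
E
```

```text
1.2 [ 0.15508922 -0.605448    0.18984327] [3.11693326e+00 3.92698934e-01 2.85588081e-05]
[[0.248, 0.921, 0.299, 0.237], [-0.969, 0.237, 0.076, -0.583], [-0.001, -0.309, 0.951, 0.386], [0.0, 0.0, 0.0, 1.0]]
```

View pics/w.png

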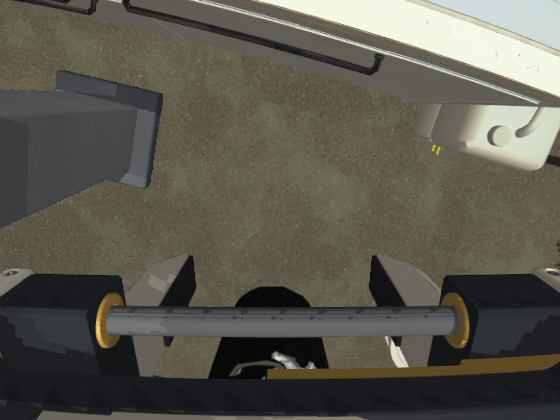

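The moves were refused because all keys are needed, so the arm has not moved: this wrist picture shows only the floor and the gripper fingers. I'll resend the moves.

apply_moves([
  {"x": 0, "y": 2, "z": 5, "yaw": 0, "hand": 1},
  {"x": 1, "y": 5, "z": 10, "yaw": 0, "hand": 1},
  {"x": 3, "y": 10, "z": 14, "yaw": -2, "hand": 1},
  {"x": 5, "y": 15, "z": 18, "yaw": -4, "hand": 1},
  {"x": 8, "y": 20, "z": 22, "yaw": -6, "hand": 1},
  {"x": 11, "y": 25, "z": 24, "yaw": -8, "hand": 1},
  {"x": 13, "y": 30, "z": 24, "yaw": -10, "hand": 1},
  {"x": 15, "y": 35, "z": 24, "yaw": -12, "hand": 1},
  {"x": 17, "y": 40, "z": 24, "yaw": -12, "hand": 1},
  {"x": 19, "y": 45, "z": 24, "yaw": -12, "hand": 1},
])

```text
clock: 2.65
position: [0.3454, -0.1536, 0.4301]
ee_rot: [3.14, 0.065, 0.001]
force: [2.3, -0.7, 0.4]
width: 0.998
gripper_force: 0.0
```

apply_moves([
  {"x": 2, "y": 5, "z": 0, "yaw": 0, "hand": 1},
  {"x": 4, "y": 10, "z": 0, "yaw": 0, "hand": 1},
  {"x": 5, "y": 14, "z": 0, "yaw": 0, "hand": 1},
  {"x": 5, "y": 15, "z": 0, "yaw": 0, "hand": 1},
  {"x": 5, "y": 15, "z": 0, "yaw": 0, "hand": 1},
  {"x": 5, "y": 15, "z": 0, "yaw": 0, "hand": 1},
])

```text
clock: 3.4
position: [0.395, -0.0069, 0.4298]
ee_rot: [3.14, 0.061, -0.0]
force: [-0.1, -0.4, -0.3]
width: 0.998
gripper_force: 0.0
```

```bash
cat > w.py <<'E'
from h import *
import sys
s=observe();print(s["clock"],s["position"],s["ee_rot"])
m=camera_model("wrist");b=get_image("wrist");cv2.imwrite(sys.argv[1],b)
print(np.array(m["T"]).tolist())
for q,z in(("bowl",.06),("cup",.07),("swivel_hook",.256)):
  for r in silhouettes(q,"wrist"):
    c=max(cv2.findContours(r["mask"].astype(np.uint8),0,1)[0],key=len)[:,0]
    P=np.array([atz("wrist",u,v,z,m)[:2] for u,v in c]).astype(np.float32)
    (x,y),rad=cv2.minEnclosingCircle(P);print(q,round(r["p"],2),r["rect"],np.round([x,y,2*rad],4))
E
python3 w.py pics/w1.png
```

```text
3.4 [ 0.39495159 -0.00694547  0.429823  ] [ 3.14046174e+00  6.12566486e-02 -1.89635976e-04]
[[0.03938124810782607, 0.9502705065710406, 0.30892568950911925, 0.47942903496607736], [-0.9992242009298204, 0.03755616126525218, 0.011854578321361825, -0.0024336255607983475], [-0.00033700686755709386, -0.3091528733365312, 0.9510122961003896, 0.6262829570922709], [0.0, 0.0, 0.0, 1.0]]
bowl 0.87 [114.3, 55.6, 158.4, 104.3] [0.5072 0.2339 0.0707]
bowl 0.81 [263.1, 104.7, 324.1, 168.1] [ 0.4293 -0.0273  0.1006]
bowl 0.66 [469.0, 136.1, 504.6, 175.6] [ 0.4077 -0.3533  0.0725]
cup 0.77 [181.4, 128.4, 219.7, 173.9] [0.4009 0.1248 0.0741]
swivel_hook 0.65 [213.7, 88.9, 247.7, 226.2] [0.415  0.0554 0.151 ]
swivel_hook 0.57 [217.0, 90.0, 269.0, 229.6] [0.4167 0.0423 0.154 ]
```

View pics/w1.png

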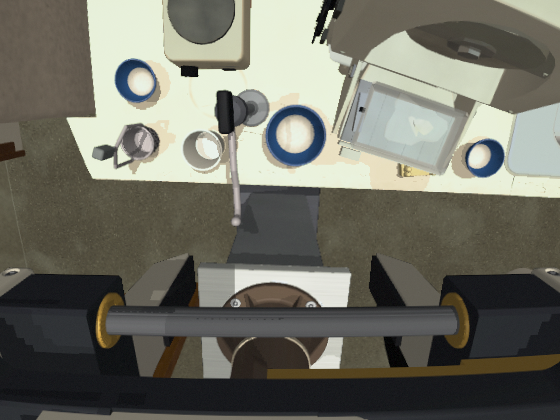

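The wrist view shows the stand foot at (253,106), the bar at (226,112), the hook tip at (236,221), the large bowl at (294,136), and the basket grip at (103,153).

```bash
python3 - <<'E'
from h import *
m=camera_model("wrist")
for n,u,v,z in(("foot",253,106.5,.013),("bar",226,112,.290),("tip",236,221,.2675),("grip",103,153,.16),("grip top",100,153,.178),("corner",129,126,.108),("corner2",118,163,.108),("bcup",141,142,.045)):
    print(n,np.round(atz("wrist",u,v,z,m),4))
print("top corners",atz("top",169.4,217.1,.108),atz("top",160.6,243.5,.108))
g=np.array([.4655,.0465])
b=np.array([.4286,-.028])-g
print("goal ang",np.degrees(np.arctan2(b[1],b[0]))%360,np.hypot(*b))
E
```

```text
foot [0.4713 0.0489 0.013 ]
bar [0.469  0.0518 0.29  ]
tip [0.3505 0.045  0.2675]
grip [0.4051 0.2467 0.16  ]
grip top [0.4079 0.2413 0.178 ]
corner [0.439  0.2289 0.108 ]
corner2 [0.3817 0.2516 0.108 ]
bcup [0.4075 0.238  0.045 ]
top corners [0.43795613 0.22921916 0.108     ] [0.37535473 0.24941827 0.108     ]
goal ang 243.65069307308403 0.08313759678990007
```

apply_moves([
  {"x": 4, "y": 3, "z": -4, "yaw": 0, "hand": 0.5},
  {"x": 7.2, "y": 5.4, "z": -8, "yaw": 0, "hand": 0},
  {"x": 7.2, "y": 5.4, "z": -11, "yaw": 0, "hand": -0.3},
  {"x": 7.2, "y": 5.4, "z": -13, "yaw": 0, "hand": -0.3},
  {"x": 7.2, "y": 5.4, "z": -15.5, "yaw": 0, "hand": -0.3},
  {"x": 7.2, "y": 5.4, "z": -15.5, "yaw": 0, "hand": -0.3},
], newtons=12)

```text
clock: 4.35
position: [0.466, 0.0477, 0.2735]
ee_rot: [3.141, 0.064, -0.005]
force: [-0.4, -0.2, 0.9]
width: 0.397
gripper_force: 0.0
```

```bash
python3 - <<'E'
from h import *
s=observe();print(s["position"],s["ee_rot"],s["force"])
b=get_image("wrist");cv2.imwrite("pics/w2.png",b)
E
```

```text
[0.46601294 0.04771817 0.27348285] [ 3.14064842  0.0637323  -0.00538521] [-0.38451291 -0.24447399  0.90416228]
```

View pics/w2.png

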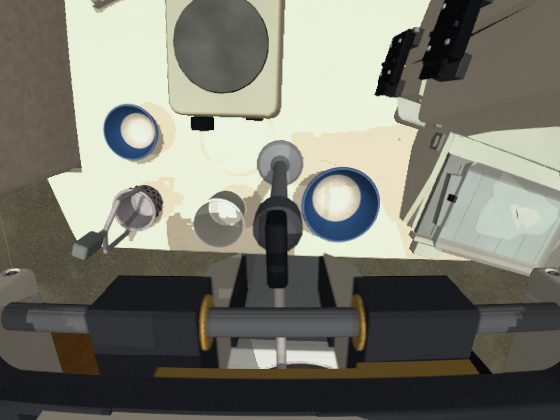

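The bar is centred between the fingers at (277,250). I'll check the fore-aft fit numerically.

```bash
python3 - <<'E'
from h import *
m=camera_model("wrist")
for x in(.462,.467,.472):
    print(x,[np.round(proj("wrist",[x+d,.049,z],m)) for d,z in((.02,.3),(-.02,.3),(.02,.272),(.017,.263),(0,.013))])
print(proj("wrist",observe()["position"],m), np.round(atz("wrist",280,162,.013,m),4))
for q in ("bowl",):
  for r in silhouettes(q,"wrist"):
    c=max(cv2.findContours(r["mask"].astype(np.uint8),0,1)[0],key=len)[:,0]
    P=np.array([atz("wrist",u,v,.06,m)[:2] for u,v in c]).astype(np.float32)
    (x,y),rad=cv2.minEnclosingCircle(P);print(q,np.round([x,y,2*rad],4))
E
```

```text
0.462 [array([284., 236.]), array([281., 300.]), array([284., 219.]), array([283., 219.]), array([282., 170.])]
0.467 [array([284., 228.]), array([281., 292.]), array([284., 212.]), array([284., 212.]), array([282., 167.])]
0.472 [array([285., 219.]), array([282., 285.]), array([284., 204.]), array([284., 204.]), array([283., 163.])]
[284.07175582 243.54215253] [0.4736 0.0526 0.013 ]
bowl [0.5101 0.2344 0.0696]
bowl [ 0.4292 -0.0263  0.1012]
```

apply_moves([
  {"x": 0.4, "y": 0.3, "z": 0, "yaw": 0, "hand": -0.3},
  {"x": 0.4, "y": 0.3, "z": 0, "yaw": 0, "hand": -1},
  {"x": 0.4, "y": 0.3, "z": 0, "yaw": 0, "hand": -1},
  {"x": 0.4, "y": 0.3, "z": 0, "yaw": 0, "hand": -1},
  {"x": 0.4, "y": 0.3, "z": 0, "yaw": 0, "hand": -1},
  {"x": 0.4, "y": 0.3, "z": 0, "yaw": 0, "hand": -1},
], newtons=25)

```text
clock: 5.2
position: [0.4711, 0.0515, 0.2748]
ee_rot: [3.141, 0.065, -0.0]
force: [-0.4, -0.2, -0.6]
width: 0.006
gripper_force: 0.0
```

The fingers closed on nothing, so I'll look.

```bash
python3 - <<'E'
from h import *
b=get_image("wrist");a=get_image("scene")
s=a[130:300,210:360]
cv2.imwrite("pics/w3.png",np.hstack([cv2.resize(b[150:340,180:380],(420,400)),cv2.resize(s,(353,400),interpolation=2)]))
E
```

```text
(no output)
```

View pics/w3.png

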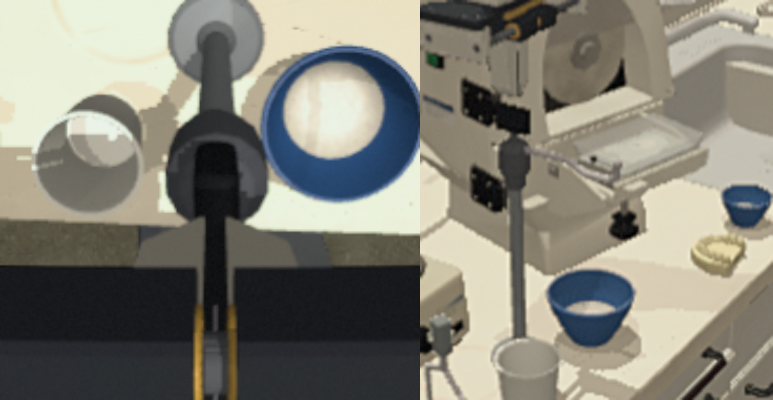

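```bash
python3 - <<'E'
from h import *
s=observe();p=s["position"];print(p,s["width"],s["gripper_force"],s["force"])
f=lambda q:((q-[210,130])*[353/150,400/170]+[420,0]).round()
g=lambda q:((q-[180,150])*[2.1,400/190]).round()
for d in([0,0,0],[0,0,.019],[0,0,.05]): print("tcp",f(proj("scene",p+d)),g(proj("wrist",p+d)))
for z in(.272,.3): print("bar",z,[f(proj("scene",[x,.051,z])) for x in(.451,.491)],[g(proj("wrist",[x,.051,z])) for x in(.451,.491)])
E
```

```text
[0.47105918 0.05151958 0.27484492] 0.001444573916525948 0.0 [-0.30730289 -0.09041103 -0.02433706]
tcp [511. 126.] [218. 197.]
tcp [510. 108.] [219. 225.]
tcp [509.  79.] [219. 282.]
bar 0.272 [array([527., 133.]), array([495., 124.])] [array([217., 253.]), array([223., 131.])]
bar 0.3 [array([526., 107.]), array([494.,  98.])] [array([218., 301.]), array([224., 164.])]
```

The pictures suggest the fingertips sit above the bar. I'll probe gently downward with the fingers shut.

apply_moves([
  {"x": 0, "y": 0, "z": -0.3, "yaw": 0, "hand": -1},
  {"x": 0, "y": 0, "z": -0.6, "yaw": 0, "hand": -1},
  {"x": 0, "y": 0, "z": -0.6, "yaw": 0, "hand": -1},
])

```text
clock: 5.68
position: [0.4709, 0.0514, 0.2685]
ee_rot: [3.141, 0.065, -0.001]
force: [0.8, -0.4, -0.4]
width: 0.009
gripper_force: 0.0
```

```bash
python3 - <<'E'
from h import *
b=get_image("wrist");a=get_image("scene")
m=np.hstack([cv2.resize(b[200:320,220:340],(440,440),interpolation=2),cv2.resize(a[125:225,215:295],(352,440),interpolation=2)])
cv2.imwrite("pics/w4.png",cv2.convertScaleAbs(m,alpha=1.6,beta=30))
E
```

```text
(no output)
```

View pics/w4.png

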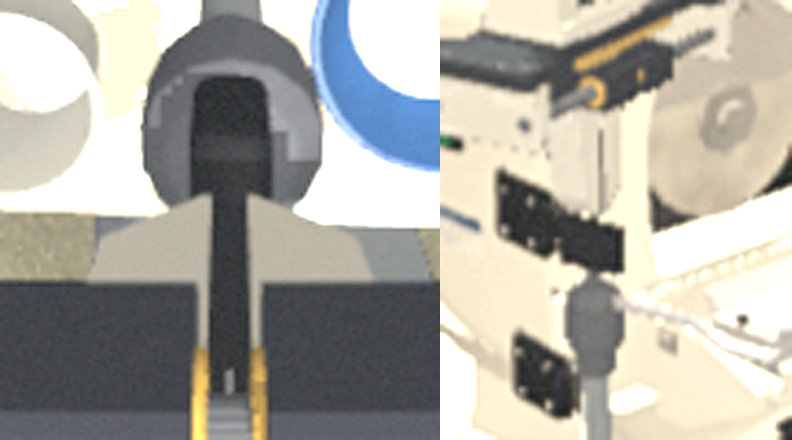

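The beige fingertips seem to end right at the bar's top in both views, about 30 mm above the reported TCP. I'll confirm with a fine touch probe.

apply_moves([
  {"x": 0, "y": 0, "z": -0.2, "yaw": 0, "hand": -1},
  {"x": 0, "y": 0, "z": -0.3, "yaw": 0, "hand": -1},
  {"x": 0, "y": 0, "z": -0.4, "yaw": 0, "hand": -1},
  {"x": 0, "y": 0, "z": -0.4, "yaw": 0, "hand": -1},
])

```text
clock: 6.28
position: [0.471, 0.0515, 0.2648]
ee_rot: [3.141, 0.065, -0.0]
force: [0.3, 0.4, -1.0]
width: 0.002
gripper_force: 0.0
```

apply_moves([
  {"x": 0, "y": 0, "z": -0.2, "yaw": 0, "hand": -1},
  {"x": 0, "y": 0, "z": -0.4, "yaw": 0, "hand": -1},
  {"x": 0, "y": 0, "z": -0.4, "yaw": 0, "hand": -1},
])

```text
clock: 6.65
position: [0.4715, 0.0516, 0.2632]
ee_rot: [3.14, 0.065, 0.003]
force: [-8.2, -2.9, 24.4]
width: 0.003
gripper_force: 12.1
```

Contact came at TCP z ≈ 0.263. I'll back off, open to 60 mm (clears both bar and hub), go down 2 cm and close: the width will show what is held.

apply_moves([
  {"x": 0, "y": 0, "z": 0.8, "yaw": 0, "hand": -1},
  {"x": 0, "y": 0, "z": 1.2, "yaw": 0, "hand": 0.3},
  {"x": 0, "y": 0, "z": 1.2, "yaw": 0, "hand": 0.3},
  {"x": 0, "y": 0, "z": 1.2, "yaw": 0, "hand": 0.3},
  {"x": 0, "y": 0, "z": 0, "yaw": 0, "hand": 0.3},
  {"x": 0, "y": 0, "z": -1, "yaw": 0, "hand": 0.3},
  {"x": 0, "y": 0, "z": -1.8, "yaw": 0, "hand": 0.3},
  {"x": 0, "y": 0, "z": -1.8, "yaw": 0, "hand": 0.3},
])

```text
clock: 7.65
position: [0.4706, 0.0514, 0.242]
ee_rot: [3.141, 0.065, -0.002]
force: [0.2, 0.4, 0.1]
width: 0.647
gripper_force: 0.0
```

apply_moves([
  {"x": 0, "y": 0, "z": 0, "yaw": 0, "hand": -1},
  {"x": 0, "y": 0, "z": 0, "yaw": 0, "hand": -1},
  {"x": 0, "y": 0, "z": 0, "yaw": 0, "hand": -1},
  {"x": 0, "y": 0, "z": 0, "yaw": 0, "hand": -1},
  {"x": 0, "y": 0, "z": 0, "yaw": 0, "hand": -1},
])

```text
clock: 8.28
position: [0.4711, 0.0515, 0.2429]
ee_rot: [3.141, 0.065, 0.0]
force: [0.1, 0.9, 1.1]
width: 0.156
gripper_force: 0.0
```

apply_moves([
  {"x": 0, "y": 0, "z": 0, "yaw": 0, "hand": -1},
  {"x": 0, "y": 0, "z": 0, "yaw": 0, "hand": -1},
])

```text
clock: 8.52
position: [0.4711, 0.051, 0.2429]
ee_rot: [3.14, 0.064, 0.0]
force: [-0.0, -3.3, 2.0]
width: 0.128
gripper_force: 24.9
```

The bar is held (11.8 mm), so the fingertips really sit about 36 mm above the reported TCP. I'll allow for that from here on. Next I turn the hook.

apply_moves([
  {"x": 0, "y": 0, "z": 0, "yaw": 8, "hand": -1},
  {"x": 0, "y": 0, "z": 0, "yaw": 17, "hand": -1},
  {"x": 0, "y": 0, "z": 0, "yaw": 26, "hand": -1},
  {"x": 0, "y": 0, "z": 0, "yaw": 35, "hand": -1},
  {"x": 0, "y": 0, "z": 0, "yaw": 44, "hand": -1},
  {"x": 0, "y": 0, "z": 0, "yaw": 52, "hand": -1},
  {"x": 0, "y": 0, "z": 0, "yaw": 59, "hand": -1},
  {"x": 0, "y": 0, "z": 0, "yaw": 59, "hand": -1},
  {"x": 0, "y": 0, "z": 0, "yaw": 59, "hand": -1},
])

```text
clock: 9.65
position: [0.47, 0.0529, 0.2429]
ee_rot: [-2.699, -1.604, 0.001]
force: [-4.5, 2.2, 3.5]
width: 0.129
gripper_force: 24.9
```

```bash
python3 - <<'E'
from h import *
s=observe();print(s["position"],s["ee_rot"],s["force"],s["ft_torque"])
b=get_image("top");cv2.imwrite("pics/t5.png",cv2.resize(b[160:260,200:330],(780,600),interpolation=2))
c=get_image("scene");cv2.imwrite("pics/s5.png",c)
for cam in("top","scene"):
  for q in("swivel_hook","bowl"):
    for r in silhouettes(q,cam): print(cam,q,r["p"],r["rect"])
E
```

```text
[0.46997844 0.0528558  0.24286487] [-2.69905741e+00 -1.60414062e+00  1.36220043e-03] [-4.4838925   2.24717083  3.53211228] [0.40055212 0.95753528 0.09968585]
top bowl 0.87 [160.8, 181.4, 179.1, 206.1]
top bowl 0.7 [400.6, 213.9, 431.9, 241.3]
top bowl 0.52 [288.5, 206.5, 300.5, 224.7]
scene swivel_hook 0.82 [240.7, 176.1, 295.4, 207.1]
scene bowl 0.98 [174.9, 291.3, 206.3, 318.6]
scene bowl 0.52 [336.1, 209.4, 361.6, 226.6]
```

View pics/t5.png

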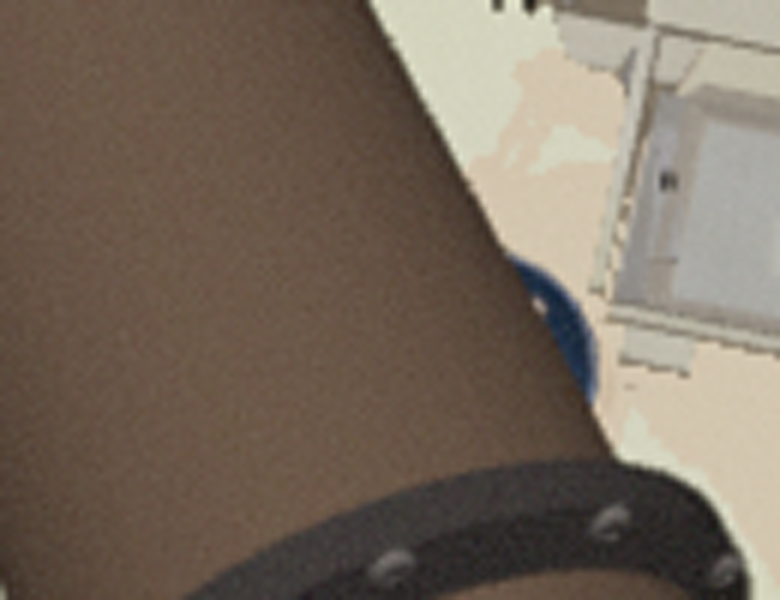

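The arm hides the hook from the top camera. I'll release, rise and look with the wrist camera on the way to the basket.

apply_moves([
  {"x": 0, "y": 0, "z": 0, "yaw": 0, "hand": 0.3},
  {"x": 0, "y": 0, "z": 0, "yaw": 0, "hand": 0.3},
  {"x": 0, "y": 0, "z": 0, "yaw": 0, "hand": 0.3},
  {"x": 0, "y": 0, "z": 5, "yaw": 0, "hand": 0.3},
  {"x": 0, "y": 0, "z": 10, "yaw": 0, "hand": 0.3},
  {"x": -2, "y": 4, "z": 14, "yaw": 4, "hand": 0.3},
  {"x": -4, "y": 7, "z": 17, "yaw": 8.6, "hand": 0.3},
  {"x": -6, "y": 10, "z": 18, "yaw": 8.6, "hand": 0.3},
  {"x": -6, "y": 10, "z": 18, "yaw": 8.6, "hand": 0.3},
  {"x": -6, "y": 10, "z": 18, "yaw": 8.6, "hand": 0.3},
])

```text
clock: 11.2
position: [0.4114, 0.1508, 0.4226]
ee_rot: [2.574, 1.8, -0.001]
force: [0.7, 0.2, 0.2]
width: 0.647
gripper_force: 0.0
```

```bash
python3 w.py pics/w6.png
```

```text
11.2 [0.41142395 0.15078968 0.42256542] [ 2.57420073e+00  1.79993901e+00 -5.49594668e-04]
[[0.9393608237183306, 0.32603461973354275, 0.10631401412052859, 0.44072608561028737], [-0.34292991220243696, 0.8935884024481996, 0.28965296878661484, 0.23099075461318339], [-0.0005640745027827755, -0.3085469068800965, 0.9512089613090683, 0.6189901255390902], [0.0, 0.0, 0.0, 1.0]]
bowl 0.69 [299.0, 60.3, 339.1, 105.1] [0.5067 0.2417 0.0697]
bowl 0.56 [295.4, 219.0, 341.9, 271.2] [ 0.4263 -0.0243  0.0991]
cup 0.93 [263.1, 150.0, 299.9, 195.7] [0.4013 0.1279 0.0719]
cup 0.25 [342.6, 226.0, 373.8, 341.9] [ 0.4851 -0.0381  0.0767]
swivel_hook 0.98 [339.3, 225.5, 376.9, 307.4] [0.4702 0.0537 0.0518]
```

View pics/w6.png

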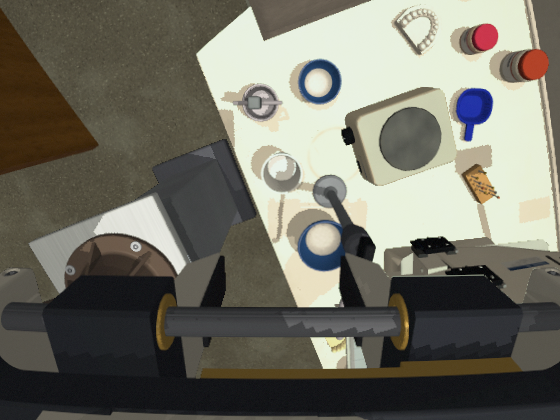

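In this view the basket is at (262,102) with its grip block at (255,102). The bail is level in the image, so the tool is already lined up with it. That was my tenth picture, so the rest goes by numbers.

```bash
python3 - <<'E'
from h import *
m=camera_model("wrist");print("grip",atz("wrist",255,102,.178,m),"bail",atz("wrist",235,101.5,.108,m),atz("wrist",283,102.5,.108,m),"cup",atz("wrist",260,102,.045,m))
b=get_image("top");cv2.imwrite("pics/t7.png",b)
for q in("swivel_hook","bowl","basket","basket_grip"):
  for r in silhouettes(q,"top"):
    k=r["mask"].astype(np.uint8);print(q,round(r["p"],2),r["rect"],k.sum())
    c=max(cv2.findContours(k,0,1)[0],key=len)[:,0]
    if q=="bowl":
        P=np.array([atz("top",u,v,.06)[:2] for u,v in c]).astype(np.float32);print(cv2.minEnclosingCircle(P))
    if q=="swivel_hook":
        P=np.array([atz("top",u,v,.256)[:2] for u,v in c]);print("ends",P[P[:,1].argmin()],P[P[:,1].argmax()],cv2.fitLine(P[P[:,1]<.03].astype(np.float32),2,0,.01,.01).ravel())
E
```

```text
grip [0.40914682 0.24374567 0.178     ] bail [0.37721894 0.25657784 0.108     ] [0.441758   0.23120609 0.108     ] cup [0.40711877 0.24489078 0.045     ]
swivel_hook 0.82 [223.5, 173.8, 286.2, 212.0] 475
ends [ 0.41429361 -0.05579326] [0.48931506 0.07318324] [ 0.4883378   0.8726547   0.43507874 -0.01348511]
bowl 0.9 [261.8, 206.6, 301.1, 240.4] 1167
((0.42823272943496704, -0.02954937145113945), 0.04988337308168411)
bowl 0.9 [163.8, 178.3, 187.2, 208.1] 584
((0.5031312108039856, 0.23202115297317505), 0.035722795873880386)
bowl 0.8 [401.2, 214.2, 428.0, 242.0] 613
((0.4008866846561432, -0.366382360458374), 0.035871896892786026)
basket 0.72 [156.6, 216.4, 186.7, 245.6] 611
```

apply_moves([
  {"x": 0, "y": 5, "z": -3, "yaw": 0, "hand": 0.3},
  {"x": -0.3, "y": 9.1, "z": -7, "yaw": 0, "hand": 0.3},
  {"x": -0.3, "y": 9.1, "z": -12, "yaw": 0, "hand": 0.3},
  {"x": -0.3, "y": 9.1, "z": -17, "yaw": 0, "hand": 0.3},
  {"x": -0.3, "y": 9.1, "z": -22, "yaw": 0, "hand": 0.3},
  {"x": -0.3, "y": 9.1, "z": -22, "yaw": 0, "hand": 0.3},
])

```text
clock: 12.4
position: [0.4063, 0.2408, 0.2004]
ee_rot: [-2.573, -1.801, 0.01]
force: [-0.5, -0.1, 0.5]
width: 0.652
gripper_force: 0.0
```

```bash
python3 - <<'E'
from h import *
s=observe();print(s["clock"],s["position"],s["ee_rot"],s["force"])
m=camera_model("wrist");b=get_image("wrist")
p=s["position"]
print("pred grip top",proj("wrist",[p[0],p[1],.178],m),"cup rim",proj("wrist",[p[0],p[1],.045],m))
for q in("basket","basket_grip"):
  for r in silhouettes(q,"wrist"):
    k=r["mask"];print(q,round(r["p"],2),r["rect"])
    rows=np.where(k.any(1))[0]
    for v in range(rows[0],rows[-1]+1,6):
        us=np.where(k[v])[0]
        if len(us):print(v,us[0],us[-1],len(us),end=" | ")
    print()
E
```

```text
12.4 [0.40629191 0.24081112 0.20037967] [-2.57286614 -1.80149533  0.00976896] [-0.54959072 -0.06474095  0.48608741]
pred grip top [282.37428351 231.86244064] cup rim [282.89640917 185.89336508]
basket 0.86 [242.5, 155.5, 322.0, 234.5]
155 283 284 2 | 161 267 300 34 | 167 261 306 46 | 173 258 309 52 | 179 256 311 56 | 185 250 317 68 | 191 247 320 66 | 197 245 323 70 | 203 248 320 73 | 209 273 294 22 | 215 272 294 23 | 221 271 295 25 | 227 272 294 23 | 233 273 293 21 | 
basket_grip 0.62 [244.1, 154.3, 322.1, 239.6]
154 281 284 4 | 160 268 298 31 | 166 261 305 45 | 172 257 310 54 | 178 256 311 56 | 184 249 317 69 | 190 246 320 69 | 196 245 322 67 | 202 244 322 79 | 208 271 294 24 | 214 272 293 22 | 220 272 294 23 | 226 272 294 23 | 232 273 294 22 |
```

apply_moves([
  {"x": 0.1, "y": 0.3, "z": -4, "yaw": 0, "hand": 0.3},
  {"x": 0.1, "y": 0.3, "z": -7, "yaw": 0, "hand": 0.3},
  {"x": 0.1, "y": 0.3, "z": -9.2, "yaw": 0, "hand": 0.3},
  {"x": 0.1, "y": 0.3, "z": -9.2, "yaw": 0, "hand": -0.9},
  {"x": 0.1, "y": 0.3, "z": -9.2, "yaw": 0, "hand": -0.9},
  {"x": 0.1, "y": 0.3, "z": -9.2, "yaw": 0, "hand": -0.9},
  {"x": 0.1, "y": 0.3, "z": -9.2, "yaw": 0, "hand": -0.9},
  {"x": 0.1, "y": 0.3, "z": -9.2, "yaw": 0, "hand": -0.9},
  {"x": 0.1, "y": 0.3, "z": -9.2, "yaw": 0, "hand": -0.9},
], newtons=30)

```text
clock: 13.68
position: [0.4093, 0.2457, 0.1111]
ee_rot: [2.574, 1.801, 0.001]
force: [0.1, -0.0, 3.6]
width: 0.172
gripper_force: 30.0
```

The basket is held (15.8 mm). I'll lift it and carry it over to the outer side of the hook.

apply_moves([
  {"x": 0, "y": 0, "z": 3, "yaw": 0, "hand": -0.9},
  {"x": 0, "y": 0, "z": 8, "yaw": 0, "hand": -0.9},
  {"x": 0, "y": 0, "z": 13, "yaw": 0, "hand": -0.9},
  {"x": -1, "y": -2, "z": 18, "yaw": -2, "hand": -0.9},
  {"x": -2, "y": -5, "z": 23, "yaw": -4, "hand": -0.9},
  {"x": -3, "y": -9, "z": 27, "yaw": -6, "hand": -0.9},
  {"x": -4, "y": -13, "z": 29, "yaw": -8, "hand": -0.9},
  {"x": -4, "y": -17, "z": 29, "yaw": -9, "hand": -0.9},
  {"x": -4, "y": -21, "z": 29, "yaw": -9, "hand": -0.9},
  {"x": -4, "y": -25, "z": 29, "yaw": -9, "hand": -0.9},
])

```text
clock: 14.92
position: [0.3685, -0.0057, 0.4007]
ee_rot: [2.707, 1.593, -0.001]
force: [1.2, -0.3, -1.5]
width: 0.172
gripper_force: 30.0
```

apply_moves([
  {"x": 0, "y": -4, "z": 0, "yaw": 0, "hand": -0.9},
  {"x": 1, "y": -7, "z": 0, "yaw": 0, "hand": -0.9},
  {"x": 2.4, "y": -8.5, "z": 0, "yaw": 0, "hand": -0.9},
  {"x": 2.4, "y": -8.5, "z": -4, "yaw": 0, "hand": -0.9},
  {"x": 2.4, "y": -8.5, "z": -8, "yaw": 0, "hand": -0.9},
  {"x": 2.4, "y": -8.5, "z": -11.5, "yaw": 0, "hand": -0.9},
  {"x": 2.4, "y": -8.5, "z": -11.5, "yaw": 0, "hand": -0.9},
  {"x": 2.4, "y": -8.5, "z": -11.5, "yaw": 0, "hand": -0.9},
])

```text
clock: 15.92
position: [0.3941, -0.0889, 0.2871]
ee_rot: [2.706, 1.595, 0.002]
force: [0.2, 0.3, -1.4]
width: 0.174
gripper_force: 30.0
```

```bash
python3 - <<'E'
from h import *
s=observe();p=s["position"];print(s["clock"],p,s["ee_rot"],s["force"],s["width"])
get_image("scene")
for q,z in(("swivel_hook",0),("basket",0)):
  for r in silhouettes(q,"scene"):
    k=r["mask"];print(q,round(r["p"],2),r["rect"],k.sum())
    vs,us=np.where(k)
    for u in range(us.min(),us.max()+1,5):
        c=vs[us==u]
        if len(c):print(u,c.min(),c.max(),end=" | ")
    print()
b=p-[0,0,.1111]
print("pred basket: bottom",proj("scene",b),"peak",proj("scene",b+[0,0,.122]),"rim",proj("scene",b+[0,0,.045]),"gtop",proj("scene",b+[0,0,.178]))
a=np.array([.471,.051,0])
for az in(238,241,244):
    d=np.array([np.cos(np.radians(az)),np.sin(np.radians(az)),0])
    print(az,"seat",np.round(proj("scene",a+.095*d+[0,0,.246]),1),"tip",np.round(proj("scene",a+.119*d+[0,0,.2675]),1))
E
```

```text
15.925 [ 0.39407763 -0.08893745  0.28708714] [2.70607956e+00 1.59477788e+00 1.90518379e-03] [ 0.18177406  0.28298606 -1.38125268] 0.17382071380651834
swivel_hook 0.71 [238.3, 170.8, 295.9, 207.3] 661
241 177 184 | 246 175 204 | 251 174 205 | 256 174 194 | 261 187 190 | 266 186 190 | 271 185 189 | 276 185 189 | 281 186 190 | 286 186 189 | 291 179 187 | 
swivel_hook 0.65 [296.1, 155.6, 318.8, 211.8] 640
297 192 192 | 302 163 210 | 307 161 211 | 312 165 210 | 317 189 201 | 
basket 0.74 [296.9, 154.8, 321.1, 213.0] 667
297 190 200 | 302 163 210 | 307 160 211 | 312 166 211 | 317 189 209 | 
pred basket: bottom [306.51612038 207.26743316] peak [307.75989508 162.99215435] rim [306.9648754  191.38563173] gtop [308.36013929 141.3302996 ]
238 seat [285.4 188. ] tip [294.3 178.3]
241 seat [284.5 187.2] tip [293.2 177.4]
244 seat [283.5 186.5] tip [291.9 176.5]
```

Hook and basket both match the predicted positions in the scene view. I'll slide the bail inward over the hook's tip.

apply_moves([
  {"x": 0.8, "y": 1.4, "z": 0, "yaw": 0, "hand": -0.9},
  {"x": 1.6, "y": 2.8, "z": 0, "yaw": 0, "hand": -0.9},
  {"x": 2.4, "y": 4.2, "z": 0, "yaw": 0, "hand": -0.9},
  {"x": 3.1, "y": 5.6, "z": 0, "yaw": 0, "hand": -0.9},
  {"x": 3.1, "y": 5.6, "z": 0, "yaw": 0, "hand": -0.9},
  {"x": 3.1, "y": 5.6, "z": -1.5, "yaw": 0, "hand": -0.9},
  {"x": 3.1, "y": 5.6, "z": -2.5, "yaw": 0, "hand": -0.9},
  {"x": 3.1, "y": 5.6, "z": -3.3, "yaw": 0, "hand": -0.9},
  {"x": 3.1, "y": 5.6, "z": -3.3, "yaw": 0, "hand": -0.9},
])

```text
clock: 17.2
position: [0.4235, -0.0337, 0.2521]
ee_rot: [-2.707, -1.593, 0.002]
force: [-0.6, 0.2, -2.3]
width: 0.169
gripper_force: 30.0
```

```bash
python3 - <<'E'
from h import *
s=observe();p=s["position"];print(s["clock"],p,s["ee_rot"],s["force"],s["width"])
get_image("scene")
for q in("swivel_hook","basket","turn_bar"):
  for r in silhouettes(q,"scene"):
    k=r["mask"];print(q,round(r["p"],2),r["rect"],k.sum())
b=p-[0,0,.1111]
print("pred peak",proj("scene",b+[0,0,.122]),"bottom",proj("scene",b),"bail ends",proj("scene",b+[.029,-.016,.1]),proj("scene",b+[-.029,.016,.1]))
E
```

```text
17.2 [ 0.42350191 -0.03369538  0.25210404] [-2.70681569e+00 -1.59285417e+00  1.77727930e-03] [-0.60299142  0.19171782 -2.32957081] 0.1693526643688157
swivel_hook 0.95 [241.2, 173.5, 295.9, 206.5] 582
basket 0.58 [274.2, 173.3, 299.0, 229.1] 625
basket 0.41 [243.3, 176.7, 294.1, 206.3] 527
turn_bar 0.97 [243.5, 172.8, 293.4, 206.4] 585
pred peak [285.36588808 180.75161017] bottom [285.08242961 224.67486529] bail ends [279.18148334 184.1056881 ] [291.72331102 194.04822525]
```

The bail is over the seat, with a predicted gap of about 13 mm. I'll lower it to contact.

apply_moves([
  {"x": 0, "y": 0, "z": -0.5, "yaw": 0, "hand": -0.9},
  {"x": 0, "y": 0, "z": -0.9, "yaw": 0, "hand": -0.9},
  {"x": 0, "y": 0, "z": -1.2, "yaw": 0, "hand": -0.9},
  {"x": 0, "y": 0, "z": -1.2, "yaw": 0, "hand": -0.9},
])

```text
clock: 17.9
position: [0.4239, -0.0335, 0.2406]
ee_rot: [-2.707, -1.594, 0.001]
force: [-0.8, 0.3, -2.5]
width: 0.17
gripper_force: 30.0
```

apply_moves([
  {"x": 0, "y": 0, "z": -0.1, "yaw": 0, "hand": -0.9},
  {"x": 0, "y": 0, "z": -0.2, "yaw": 0, "hand": -0.9},
  {"x": 0, "y": 0, "z": -0.2, "yaw": 0, "hand": -0.9},
])

```text
clock: 18.27
position: [0.4246, -0.0336, 0.2394]
ee_rot: [2.707, 1.593, 0.001]
force: [-1.9, -0.3, 4.3]
width: 0.178
gripper_force: 30.0
```

Contact came at the predicted height. I'll let go and rise.

apply_moves([
  {"x": 0, "y": 0, "z": 0, "yaw": 0, "hand": -0.4},
  {"x": 0, "y": 0, "z": 0, "yaw": 0, "hand": 0},
  {"x": 0, "y": 0, "z": 0, "yaw": 0, "hand": 0.3},
  {"x": 0, "y": 0, "z": 0, "yaw": 0, "hand": 0.3},
  {"x": 0, "y": 0, "z": 2, "yaw": 0, "hand": 0.3},
  {"x": 0, "y": 0, "z": 5, "yaw": 0, "hand": 0.3},
  {"x": 0, "y": 0, "z": 9, "yaw": 0, "hand": 0.3},
  {"x": -2, "y": -3, "z": 14, "yaw": 0, "hand": 0.3},
  {"x": -5, "y": -8, "z": 17, "yaw": 0, "hand": 0.3},
  {"x": -8, "y": -14, "z": 17, "yaw": 0, "hand": 0.3},
])

```text
clock: 19.52
position: [0.3476, -0.1679, 0.4111]
ee_rot: [2.702, 1.594, 0.004]
force: [1.0, -1.0, 0.1]
width: 0.649
gripper_force: 0.0
```

apply_moves([
  {"x": -2, "y": -6, "z": 0, "yaw": 0, "hand": 0.3},
  {"x": -2, "y": -12, "z": 0, "yaw": 0, "hand": 0.3},
  {"x": -2, "y": -16, "z": 0, "yaw": 0, "hand": 0.3},
  {"x": -2, "y": -16, "z": 0, "yaw": 0, "hand": 0.3},
  {"x": -2, "y": -16, "z": 0, "yaw": 0, "hand": 0.3},
])

```text
clock: 20.15
position: [0.3277, -0.3261, 0.4086]
ee_rot: [-2.706, -1.594, -0.001]
force: [-0.2, 0.5, -0.5]
width: 0.648
gripper_force: 0.0
```

```bash
cat > f.py <<'E'
from h import *
s=observe();print(s["clock"],s["position"],s["force"])
for cam in("scene","top"):
  get_image(cam)
  for q in("basket","bowl","cup","swivel_hook"):
    for r in silhouettes(q,cam):
      k=r["mask"].astype(np.uint8);print(cam,q,round(r["p"],2),r["rect"],k.sum())
      c=max(cv2.findContours(k,0,1)[0],key=len)[:,0]
      z={"bowl":.06,"cup":.07}.get(q)
      if z and cam=="top":
        (x,y),R=cv2.minEnclosingCircle(np.array([atz(cam,u,v,z)[:2] for u,v in c]).astype(np.float32));print("  ",np.round([x,y,R],4))
b=np.array([.425,-.032,.128])
for cam in("scene","top"):
  P=[proj(cam,b+[.0285*np.cos(t),.0285*np.sin(t),z]) for t in np.arange(0,6.3,.3) for z in(0,.045)]+[proj(cam,b+[dx,dy,.178]) for dx in(-.01,.01) for dy in(-.01,.01)]
  print(cam,"pred hung basket box",np.min(P,0),np.max(P,0))
E
python3 f.py
```

```text
20.15 [ 0.3276684  -0.32613009  0.40857391] [-0.21416828  0.45825429 -0.47363673]
scene basket 0.81 [273.9, 162.7, 296.5, 231.8] 631
scene bowl 0.77 [338.2, 208.7, 359.0, 226.3] 310
scene bowl 0.76 [171.4, 292.5, 206.3, 321.4] 645
scene bowl 0.64 [260.4, 244.3, 302.0, 276.4] 925
scene cup 0.93 [239.4, 275.0, 269.1, 310.9] 912
scene swivel_hook 0.73 [239.0, 172.4, 296.7, 205.1] 591
top basket 0.76 [267.7, 194.5, 294.0, 231.8] 570
top bowl 0.81 [399.8, 214.9, 429.2, 239.9] 616
   [ 0.401  -0.3652  0.0349]
top bowl 0.58 [259.5, 207.4, 300.5, 240.8] 698
   [ 0.4283 -0.0307  0.0509]
top bowl 0.57 [162.7, 178.7, 186.8, 209.1] 562
   [0.5039 0.2333 0.0351]
top cup 0.62 [203.7, 222.1, 230.4, 246.3] 646
   [0.4008 0.1223 0.0373]
top swivel_hook 0.67 [224.3, 176.2, 288.2, 214.5] 489
scene pred hung basket box [272.97612128 162.28439238] [295.53654719 234.77940222]
top pred hung basket box [264.91627587 196.84645652] [291.12527503 229.92784832]
```

The basket hangs at the predicted place, with bowl and cup unmoved. I'll let a second pass and check that it is steady and the hook angle is right.

apply_moves([
  {"x": 0, "y": 0, "z": 0, "yaw": 0, "hand": 0.3},
  {"x": 0, "y": 0, "z": 0, "yaw": 0, "hand": 0.3},
  {"x": 0, "y": 0, "z": 0, "yaw": 0, "hand": 0.3},
  {"x": 0, "y": 0, "z": 0, "yaw": 0, "hand": 0.3},
  {"x": 0, "y": 0, "z": 0, "yaw": 0, "hand": 0.3},
  {"x": 0, "y": 0, "z": 0, "yaw": 0, "hand": 0.3},
  {"x": 0, "y": 0, "z": 0, "yaw": 0, "hand": 0.3},
  {"x": 0, "y": 0, "z": 0, "yaw": 0, "hand": 0.3},
])

```text
clock: 21.65
position: [0.3274, -0.3269, 0.4087]
ee_rot: [2.707, 1.594, 0.0]
force: [0.2, -0.7, -0.0]
width: 0.653
gripper_force: 0.0
```

```bash
python3 - <<'E'
from h import *
for cam in("scene","top","scene","top"):
  get_image(cam)
  for r in silhouettes("basket",cam)[:2]: print(cam,"basket",round(r["p"],2),r["rect"])
for r in silhouettes("swivel_hook","top"):
  c=max(cv2.findContours(r["mask"].astype(np.uint8),0,1)[0],key=len)[:,0]
  P=np.array([atz("top",u,v,.256)[:2] for u,v in c]);print(P[P[:,1].argmin()]);Q=P[P[:,1]<.03].astype(np.float32)
  d=cv2.fitLine(Q,2,0,.01,.01).ravel();print(d,np.degrees(np.arctan2(d[1],d[0])))
E
```

```text
scene basket 0.65 [275.9, 162.6, 297.6, 233.3]
top basket 0.84 [268.2, 192.8, 294.8, 231.0]
scene basket 0.67 [275.6, 162.4, 298.8, 232.2]
top basket 0.76 [267.8, 193.5, 294.2, 231.9]
top basket 0.41 [225.1, 175.8, 291.5, 217.6]
[ 0.43169454 -0.02409901]
[0.49572378 0.86848027 0.44366598 0.00149918] 60.28251
```

```bash
python3 -c "
from cell import *
print(sign_off())"
```

```text
the job is handed in; nothing more can be done
None
```

The hook's seat is over the middle of the largest bowl to within a few millimetres, and the basket hangs on it by its bail, released and steady; bowl and cup were not moved, and the job is handed in at about 22 s with no verdict shown.

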